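# Pack the nested sample cups and draw out the carrying handle

### The job

Get the sample stand ready to be carried: first nest the two loose metal cups in size order, the middle cup upright in the stand's big cup and then the small cup upright in the middle one, and let go of them. Then squeeze in the release button on the side of the stand's handle grip, pull the telescoping handle straight up past its first stop to its second stop, and finish while still holding it there, fully extended. Leave the glass jar, the black loupe and the tape roll where they are.

Things in the scene. Friction and masses are not known exactly. Their poses are not given: they have to be found in the camera images.
- stand: heavy white plate (100 x 226 mm, top 14 mm above the bench) that does not move; origin: centre of its underside. A big open metal cup (fixed; 74 mm outside, 66 inside, rim 50 mm above the bench) is centred 60 mm along the stand's +y, the telescoping handle 60 mm along its -y. z up; the release button faces the stand's -x.
- big_cup_floor (a point): centre of the inner floor of the stand's big cup, 18 mm above the bench; 32 mm below its rim
- cup_middle: loose upright open round metal cup, outside diameter 54, inside diameter 48, height 70 mm, 0.07 kg; origin: centre of its underside, z up to the mouth. Standing in the big cup it has 6 mm of room all round and stands 38 mm proud of the big cup's rim.
- cup_middle_floor (a point): centre of the inner floor of the middle cup, 4 mm above its underside
- cup_small: loose upright open round metal cup, narrower and taller: outside diameter 38, height 98 mm, 0.05 kg; origin: centre of its underside, z up to the mouth. Standing in the middle cup it has 5 mm of room all round and stands 32 mm proud of that cup's rim.
- handle_grip (a point): centre of the black grip block on top of the telescoping mast, 146 mm above the bench when shut; axes as the stand's. Block: 24 mm thick (x), 50 long (y), 34 high. The grey button (28 wide along y, 18 high) stands 6 mm out of the middle of its -x face: 30 mm along x over block and button, 25.5 mm with the button squeezed in. Squeeze both between two fingers that close along x.
- release_button (a joint): travel of the button into the grip, m: 0 out, 0.0045 fully in; a spring pushes it out with 2 N, 6 N when fully in. While it is out, the shut handle is locked; squeezed in more than about 3 mm the handle comes free. It rises with the grip.
- handle_inner (a joint): travel of the inner (upper, thinner) tube with the grip, m: 0 shut, 0.070 at the first stop. A spring pulls it back with about 6 N; it comes out first.
- handle_outer (a joint): travel of the outer tube, m: 0 shut, 0.070 out. It follows when the inner tube is at the first stop, against a spring of about 11 N; with both tubes out (grip 0.140 m higher than shut) the handle is at its second stop. When let go the handle draws back in.
- jar_glass: bystander: open glass jar, diameter 46, height 53 mm, origin centre of its underside; to be left alone
- loupe: bystander: black eye loupe, a short black cylinder of diameter 35, height 18 mm, origin centre of its underside; to be left alone
- tape_roll: bystander: roll of masking tape lying flat, diameter 96, height 25 mm, origin centre of its underside; to be left alone

How it is judged:
By the outcome, as a careful person would: the job done as asked, in the order asked, and still so for the second after the job is handed in, while the arm keeps its last pose, push and grip.
It also fails if it takes over 64 s, if anything falls off the work surface, if the arm or the gripper's body presses on something with over 40 N, if the wrist force passes 120 N, or if a joint passes its speed limit or range.

### The arm

A 7-joint arm with a two-finger parallel gripper is mounted at the origin on a cart in front of the work surface, level with it; the furniture and walls round the work are solid. World frame = base frame: x ahead of the robot, y to its left, z up, the work surface at z = 0. Lengths are in m, angles in rad, forces in N, time in s.
With the tool pointing down it reaches from about 0.425 to 1.025 m from the base axis. Payload 9.4 kg.
Tool frame: the origin (TCP) lies at the very end of the fingers, on their centre line; the grasp point (between the pads) lies 19 mm behind it; z points along the fingers, y is the line along which they close (so a half turn about z gives the same grasp; the last joint's range is limited). The gripper opens to 85 mm and grips with 20 to 120 N. Pads are 22 mm wide; open, the fingers measure 114 mm over their backs; the gripper's body (76 mm by 85 mm) begins 54 mm behind the grasp point. The pads swing forward as they close: fully open they stand 13 mm farther back than shut.
Start: joints at [-1.42, 0.599, -0.003, 1.599, 0.002, 0.943, -0.08], TCP at [0.164, 0.706, 0.231] pointing down, gripper open.
Joint ranges: [-2.57, 2.57], [-0.35, 1.97], [-1.29, 1.29], [0.11, 2.56], [-1.05, 4.19], [0.11, 1.86], [-2.63, 2.63]. Speed limits (rad/s): [2.22, 2.22, 3.01, 3.01, 3.14, 3.14, 3.14].

### API

Orientations are given as a unit quaternion [x, y, z, w].
In Python, from bench import robot gives the robot as it stands.
- The arm moves only by the tool move_arm, never from a script. Its argument "increments" is a list of rows, each an object with "twist": the turn, a rotation vector about the tool's x, y, z each as a share of pi rad, from -1 to 1, a list of three; "offset": the shift along the tool's x, y, z each as a share of 0.3 m, from -1 to 1, a list of three; "grip": the gripper command: -1 is shut, 1 is fully open, values between are in proportion. A call has 1 to 20 rows; each row shifts and turns the commanded pose from where the row before left it, along the tool's axes as they then stand; what a row does not reach is not made up. A row lasts 1/12 s, in which the tool goes at most 41.7 mm and 7.16 degrees, less where a joint would pass 70% of its speed; a pose out of reach is approached as far as the arm can. A call with a number of a shift or a turn outside -1 to 1 is refused whole. A call with a gripper value outside its range is refused whole. The fingers move at their own pace and stop on an object; "squeeze" is the grip in N (left out, the last holds). Time passes only in rows, so rows that do not move let the fingers close. It gives the time, the measured TCP pose, the force, the opening and the grip force at its end, in the units of the state.
- robot.read_state(): the state, without advancing time (a new reading comes with each control period).
- robot.camera(name): name is "side" or "top" or "wrist"; returns the picture (384x512x3 uint8, red, green, blue); there is no depth.
- robot.camera_model(name): a dict with "mtx" (3x3 intrinsics, pixels), "extrinsics" (4x4, takes a point from world to camera coordinates). Camera axes: x right, y up, looking along -z (the intrinsics and any distortion apply to the point x, -y, -z); pixel columns grow to the right and rows downward; lengths in m; the calibration is good to about 2 mm. A picture is of the moment at which its call begins: read the wrist's pose just before it. camera_model takes no time and is no camera call; for the wrist camera it gives the pose at the moment of the call.
- robot.sign_off(): hands the job in; it is judged then, once.
The state is a dict: "t": time; "qpos": joint angles; "joint_vel": joint speeds; "tau": joint torques, N m; "tcp_pos": TCP position; "ee_rot": TCP orientation; "ft_force": force on the tool from outside, world axes, zero at the start; "torque": the same for the moment, N m; "opening": finger opening in m; "grasp_force": force on a finger pad.
Only numpy, scipy, OpenCV 4.12 (cv2) and the standard library are available. Lean on these libraries where they do the work, as an engineer would, in place of code of your own. Each camera call takes 0.05 s, during which the arm holds its last target. There are 200 camera calls.

## Working session

There is one attempt and no reset: what is moved stays moved. The work goes in short steps, Python scripts to look and compute and a tool call to move; the robot and the scene stay as the last step left them, time stands still between calls to the robot, and variables do not carry over. Pictures are saved under pics/ and viewed, at most 10 in all, crops included, and the job is handed in when it is done.

Besides the shell and the picture viewer there is one more tool, called after "Request:" as name(argument=value, ...) on one line, values as JSON. move_arm: Moves the arm, as the interface text tells. Shift numbers are shares of 0.3 m and turn numbers shares of pi rad, none past 1 either way. Its arguments: {"type":"object","properties":{"increments":{"type":"array"},"squeeze":{"type":"number"}},"required":["increments"]}

```bash
mkdir -p pics; ls
python3 - <<'E'
from bench import robot
import cv2,numpy as np
s=robot.read_state()
print({k:np.round(v,3).tolist() for k,v in s.items()})
for n in("top","side"):
    cv2.imwrite(f"pics/{n}0.png",robot.camera(n)[:,:,::-1])
    m=robot.camera_model(n);print(n,{k:np.round(v,3).tolist() if not isinstance(v,str) else v for k,v in m.items()})
m=robot.camera_model("wrist");print({k:np.round(v,3).tolist() for k,v in m.items()})
E
```

```text
pics
{'t': 0.0, 'qpos': [-1.42, 0.6, -0.003, 1.6, 0.002, 0.943, -0.08], 'joint_vel': [0.0, -0.0, -0.0, -0.0, 0.001, -0.002, -0.002], 'tau': [-0.001, -77.645, 1.564, -25.801, 0.012, 0.009, -0.0], 'tcp_pos': [0.164, 0.706, 0.23], 'ee_rot': [0.114, 0.994, -0.001, -0.0], 'ft_force': [0.249, -0.575, 0.136], 'torque': [-0.05, -0.025, 0.035], 'grasp_force': 0.0, 'opening': 0.085}
top {'mtx': [[387.779, 0.0, 256.72], [0.0, 387.779, 188.893], [0.0, 0.0, 1.0]], 'extrinsics': [[-0.008, -1.0, -0.017, -0.016], [0.991, -0.011, 0.137, -0.499], [-0.137, -0.016, 0.99, -1.279], [0.0, 0.0, 0.0, 1.0]]}
side {'mtx': [[421.834, 0.0, 262.21], [0.0, 421.834, 187.929], [0.0, 0.0, 1.0]], 'extrinsics': [[-0.996, -0.092, 0.013, 0.489], [0.048, -0.39, 0.919, -0.137], [-0.08, 0.916, 0.393, -1.031], [0.0, 0.0, 0.0, 1.0]]}
{'mtx': [[281.694, 0.0, 256.537], [0.0, 281.694, 194.66], [0.0, 0.0, 1.0]], 'extrinsics': [[0.226, 0.974, -0.001, -0.724], [-0.921, 0.213, -0.327, 0.043], [-0.318, 0.075, 0.945, -0.38], [0.0, 0.0, 0.0, 1.0]]}
```

View pics/top0.png

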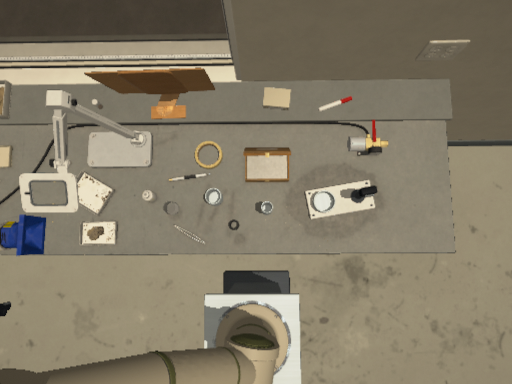

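View pics/side0.png

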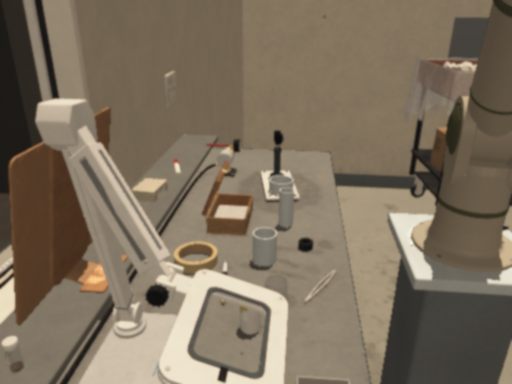

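The top view shows the big cup at about (322,202), handle (366,191), small cup (266,207), middle cup (213,197), jar (172,208), loupe (234,225) and tape (208,154). The side view confirms which cup is which. I'll measure them in an enlarged crop.

```bash
cat > h.py <<'E'
import numpy as np,cv2
from bench import robot
from scipy.spatial.transform import Rotation as R
def ray(m,uv):
    E=np.array(m["extrinsics"]);K=np.array(m["mtx"])
    d=np.linalg.inv(K)@[uv[0],uv[1],1.];d=d*[1,-1,-1]
    return -E[:3,:3].T@E[:3,3], E[:3,:3].T@d
def at(m,uv,z):
    c,d=ray(m,uv);return c+d*(z-c[2])/d[2]
def px(m,p):
    E=np.array(m["extrinsics"]);q=(E[:3,:3]@np.asarray(p).T+E[:3,3:]).T if np.ndim(p)>1 else E[:3,:3]@p+E[:3,3]
    q=np.atleast_2d(q)*[1,-1,-1];u=(np.array(m["mtx"])@q.T).T;return u[:,:2]/u[:,2:]
def rows(target,yaw=None):
    "shares for the way to a world target, in tool axes; yaw: wanted azimuth of tool y (deg)"
    s=robot.read_state();Rt=R.from_quat(s["ee_rot"]).as_matrix()
    d=Rt.T@(np.array(target)-s["tcp_pos"])/.3
    print("tcp",np.round(s["tcp_pos"],4),"share",np.round(d,4),"rows>=",np.linalg.norm(d)/.139)
    print("tool y az",np.degrees(np.arctan2(Rt[1,1],Rt[0,1])),"tilt",np.round(Rt[:,2],4))
E
python3 - <<'E'
from h import *
i=cv2.imread("pics/top0.png")[135:240,150:390]
cv2.imwrite("pics/topc.png",cv2.resize(i,None,fx=3.3,fy=3.3,interpolation=cv2.INTER_CUBIC))
m=robot.camera_model("top")
for n,uv,z in[("big",(322,202),.05),("grip",(366,191),.163),("small",(266,207),.098),("mid",(213,197),.07),("jar",(172,208),.05),("loupe",(234,225),.018),("tape",(208,154),.025)]:print(n,at(m,uv,z).round(3))
E
```

```text
big [ 0.451 -0.238  0.05 ]
grip [ 0.471 -0.355  0.163]
small [ 0.432 -0.051  0.098]
mid [0.469 0.122 0.07 ]
jar [0.436 0.262 0.05 ]
loupe [0.379 0.057 0.018]
tape [0.624 0.147 0.025]
```

View pics/topc.png

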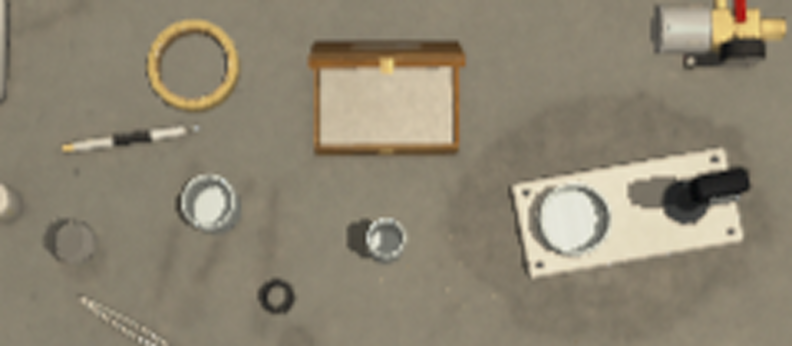

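Run:
```python
from h import *
m=robot.camera_model("top")
f=lambda x,y:(149.65+x/3.3+.0,134.65+y/3.3)
C=[at(m,f(*p),.014)[:2] for p in[(513,186),(723,149),(742,238),(532,276)]]
C=np.array(C);print(C.round(3),"centre",C.mean(0).round(4))
ey=(C[0]+C[3]-C[1]-C[2])/2;print("len",np.linalg.norm(ey),"wid",np.linalg.norm((C[0]+C[1]-C[2]-C[3])/2))
a=np.arctan2(ey[1],ey[0]);print("stand y az",np.degrees(a),"x az",np.degrees(a)-90)
u=ey/np.linalg.norm(ey);print("big pred",C.mean(0)+.06*u,"grip pred",C.mean(0)-.06*u)
for n,uv,z in[("big",(571,219),.05),("grip",(721,184),.163),("small",(385,239),.098),("mid",(210,202),.07),("loupe",(276,296),.018),("jar",(73,240),.053)]:print(n,at(m,f(*uv),z).round(4))
print("lamp",[at(m,(77,212),z).round(2) for z in(.2,.3,.4)])
```

```text
[[ 0.493 -0.187]
 [ 0.529 -0.406]
 [ 0.436 -0.421]
 [ 0.399 -0.204]] centre [ 0.4644 -0.3043]
len 0.22107229212677698 wid 0.09471122094021826
stand y az 99.58555829751899 x az 9.585558297518986
big pred [ 0.45443531 -0.24513174] grip pred [ 0.47441773 -0.36345631]
big [ 0.454  -0.2402  0.05  ]
grip [ 0.4731 -0.3614  0.163 ]
small [ 0.4313 -0.0524  0.098 ]
mid [0.4725 0.1215 0.07  ]
loupe [0.3809 0.0596 0.018 ]
jar [0.4374 0.2619 0.053 ]
lamp [array([0.41, 0.51, 0.2 ]), array([0.4 , 0.46, 0.3 ]), array([0.4 , 0.41, 0.4 ])]
```

Request:
move_arm(increments=[{"twist": [0, 0, 0.034], "offset": [0, 0, 0], "grip": 1}, {"twist": [0, 0, 0.034], "offset": [0, 0, 0], "grip": 1}, {"twist": [0, 0, 0.034], "offset": [0, 0, 0], "grip": 1}])

```text
t: 0.35
tcp_pos: [0.1638, 0.706, 0.2308]
ee_rot: [0.273, 0.962, -0.0, 0.0]
ft_force: [-0.2, -0.4, 0.8]
opening: 0.0852
grasp_force: 0.0
```

Request:
move_arm(increments=[{"twist": [0, 0, 0.0338], "offset": [0, 0, 0], "grip": 1}, {"twist": [0, 0, 0.0338], "offset": [0, 0, 0], "grip": 1}, {"twist": [0, 0, 0.0338], "offset": [0, 0, 0], "grip": 1}, {"twist": [0, 0, 0.0338], "offset": [0, 0, 0], "grip": 1}, {"twist": [0, 0, 0.0338], "offset": [0, 0, 0], "grip": 1}, {"twist": [0, 0, 0.0338], "offset": [0, 0, 0], "grip": 1}, {"twist": [0, 0, 0.0338], "offset": [0, 0, 0], "grip": 1}, {"twist": [0, 0, 0.0338], "offset": [0, 0, 0], "grip": 1}, {"twist": [0, 0, 0], "offset": [-0.094, -0.0324, 0], "grip": 1}, {"twist": [0, 0, 0], "offset": [-0.094, -0.0324, 0], "grip": 1}, {"twist": [0, 0, 0], "offset": [-0.094, -0.0324, 0], "grip": 1}, {"twist": [0, 0, 0], "offset": [-0.094, -0.0324, 0], "grip": 1}, {"twist": [0, 0, 0], "offset": [-0.094, -0.0324, 0], "grip": 1}, {"twist": [0, 0, 0], "offset": [-0.094, -0.0324, 0], "grip": 1}, {"twist": [0, 0, 0], "offset": [-0.094, -0.0324, 0], "grip": 1}])

```text
t: 1.6
tcp_pos: [0.1304, 0.4984, 0.231]
ee_rot: [0.643, 0.766, -0.0, 0.0]
ft_force: [0.4, -0.8, 0.9]
opening: 0.0853
grasp_force: 0.0
```

Request:
move_arm(increments=[{"twist": [0, 0, 0], "offset": [-0.0713, 0.0719, 0], "grip": 1}, {"twist": [0, 0, 0], "offset": [-0.0713, 0.0719, 0], "grip": 1}, {"twist": [0, 0, 0], "offset": [-0.0713, 0.0719, 0], "grip": 1}, {"twist": [0, 0, 0], "offset": [-0.0713, 0.0719, 0], "grip": 1}, {"twist": [0, 0, 0], "offset": [-0.0713, 0.0719, 0], "grip": 1}, {"twist": [0, 0, 0], "offset": [-0.0713, 0.0719, 0], "grip": 1}, {"twist": [0, 0, 0], "offset": [-0.0713, 0.0719, 0], "grip": 1}, {"twist": [0, 0, 0], "offset": [-0.0713, 0.0719, 0], "grip": 1}, {"twist": [0, 0, 0], "offset": [-0.0922, 0.0326, 0], "grip": 1}, {"twist": [0, 0, 0], "offset": [-0.0922, 0.0326, 0], "grip": 1}, {"twist": [0, 0, 0], "offset": [-0.0922, 0.0326, 0], "grip": 1}, {"twist": [0, 0, 0], "offset": [-0.0922, 0.0326, 0], "grip": 1}, {"twist": [0, 0, 0], "offset": [-0.0922, 0.0326, 0], "grip": 1}, {"twist": [0, 0, 0], "offset": [-0.0922, 0.0326, 0], "grip": 1}, {"twist": [0, 0, 0], "offset": [-0.0922, 0.0326, 0], "grip": 1}, {"twist": [0, 0, 0], "offset": [-0.0922, 0.0326, 0], "grip": 1}, {"twist": [0, 0, 0], "offset": [-0.0922, 0.0326, 0], "grip": 1}, {"twist": [0, 0, 0], "offset": [0, 0, 0], "grip": 1}])

```text
t: 3.1
tcp_pos: [0.462, 0.1262, 0.2316]
ee_rot: [0.646, 0.764, 0.0, 0.001]
ft_force: [0.1, -0.3, 0.4]
opening: 0.0855
grasp_force: 0.0
```

Run:
```python
from h import *
m=robot.camera_model("wrist");i=robot.camera("wrist")[:,:,::-1]
np.savez("w1.npz",**m)
cv2.imwrite("pics/w1.png",i)
rows((.4725,.1215,.15))
for n,c,r in[("mid",(.4725,.1215,.07),.027),("small",(.4313,-.0524,.098),.019)]:
    print(n,px(m,c).round(1),(at(m,px(m,c)[0],c[2])).round(3))
print(robot.read_state()["qpos"])
```

```text
tcp [0.4608 0.1285 0.2313] share [-0.0294  0.0345  0.2712] rows>= 1.9781381909404676
tool y az 9.61870261032238 tilt [ 6.e-04 -7.e-04 -1.e+00]
mid [[264.1 182.1]] [0.473 0.122 0.07 ]
small [[206.6 318.2]] [ 0.431 -0.052  0.098]
[-0.70461911  0.32321876  0.41025586  2.16807189 -0.20022857  0.68504398
  0.01026578]
```

View pics/w1.png

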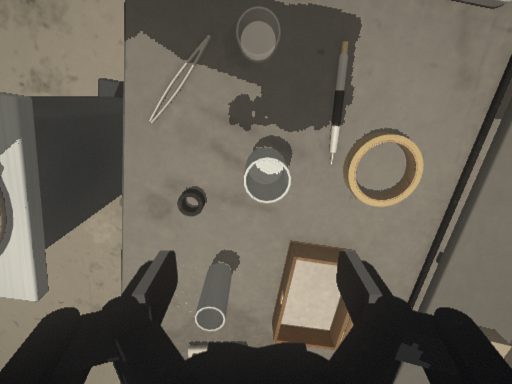

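The wrist picture shows the middle cup's rim centred near (267,180), the small cup's rim near (210,318), jar (258,35), loupe (192,201) and the fingers symmetric about column 257. I'll turn that into positions.

Run:
```python
from h import *
m=dict(np.load("w1.npz"));i=cv2.imread("pics/w1.png")
def rim(i,c,w):
    x,y=c;g=cv2.cvtColor(i,6)[y-w:y+w,x-w:x+w];_,b=cv2.threshold(g,190,255,0)
    pts=cv2.findNonZero(b);h=cv2.convexHull(pts);e=cv2.fitEllipse(h);return (e[0][0]+x-w,e[0][1]+y-w),e[1]
for n,c,w,z in[("mid",(268,180),30,.07),("small",(210,318),20,.098)]:
    u,a=rim(i,c,w);print(n,np.round(u,1),np.round(a,1),at(m,u,z).round(4))
```

```text
mid [266.8 179.8] [44.5 46.7] [0.475  0.1246 0.07  ]
small [209.4 318.4] [23.1 29.4] [ 0.4347 -0.0522  0.098 ]
```

Request:
move_arm(increments=[{"twist": [0, 0, 0], "offset": [-0.0112, 0.0213, 0], "grip": 1}, {"twist": [0, 0, 0], "offset": [-0.0112, 0.0213, 0.03], "grip": 1}, {"twist": [0, 0, 0], "offset": [0, 0, 0.09], "grip": 1}, {"twist": [0, 0, 0], "offset": [0, 0, 0.09], "grip": 1}, {"twist": [0, 0, 0], "offset": [0, 0, 0.09], "grip": 1}, {"twist": [0, 0, 0], "offset": [0, 0, 0.09], "grip": 1}, {"twist": [0, 0, 0], "offset": [0, 0, 0.09], "grip": 1}, {"twist": [0, 0, 0], "offset": [0, 0, 0.06], "grip": 1}, {"twist": [0, 0, 0], "offset": [0, 0, 0.06], "grip": 1}, {"twist": [0, 0, 0], "offset": [0, 0, 0.0577], "grip": 1}, {"twist": [0, 0, 0], "offset": [0, 0, 0], "grip": 1}, {"twist": [0, 0, 0], "offset": [0, 0, 0], "grip": 1}])

```text
t: 4.15
tcp_pos: [0.4729, 0.1272, 0.0329]
ee_rot: [0.643, 0.766, -0.001, -0.001]
ft_force: [-0.2, 0.2, 0.2]
opening: 0.0858
grasp_force: 0.0
```

Run:
```python
from h import *
cv2.imwrite("pics/w2.png",robot.camera("wrist")[:,:,::-1]);rows((.4745,.124,.034))
print(robot.read_state()["ft_force"])
```

```text
tcp [0.4734 0.1272 0.0338] share [-0.0111  0.0019 -0.0008] rows>= 0.08102538613308947
tool y az 9.962751973509224 tilt [-9.e-04 -2.e-04 -1.e+00]
[-0.08040783 -0.15569     0.22794033]
```

View pics/w2.png

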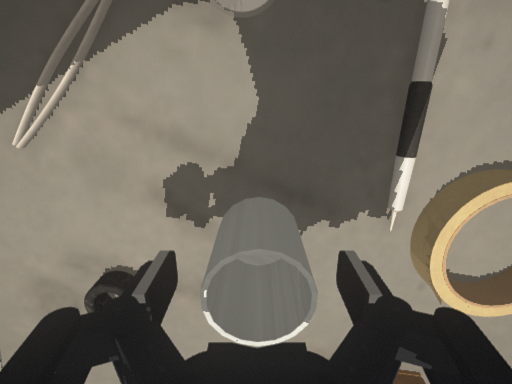

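The cup stands between the open fingers, its rim centred near (260,297); the loupe is clear of the left finger. Next I'll close and check how the cup sits in the grasp.

Request:
move_arm(increments=[{"twist": [0, 0, 0], "offset": [-0.009, 0, 0], "grip": -1}, {"twist": [0, 0, 0], "offset": [0, 0, 0], "grip": -1}, {"twist": [0, 0, 0], "offset": [0, 0, 0], "grip": -1}, {"twist": [0, 0, 0], "offset": [0, 0, 0], "grip": -1}, {"twist": [0, 0, 0], "offset": [0, 0, 0], "grip": -1}, {"twist": [0, 0, 0], "offset": [0, 0, 0], "grip": -1}, {"twist": [0, 0, 0], "offset": [0, 0, 0], "grip": -1}, {"twist": [0, 0, 0], "offset": [0, 0, 0], "grip": -1}], squeeze=30)

```text
t: 4.87
tcp_pos: [0.4745, 0.1242, 0.0351]
ee_rot: [0.643, 0.766, 0.001, 0.0]
ft_force: [-0.8, -0.8, 7.8]
opening: 0.0531
grasp_force: 30.4
```

Run:
```python
from h import *
s=robot.read_state();print(s["opening"],s["grasp_force"]);rows((.4745,.124,.034))
m=robot.camera_model("wrist");i=robot.camera("wrist")[:,:,::-1];np.savez("w3.npz",**m);cv2.imwrite("pics/w3.png",i)
g=cv2.cvtColor(i,6)[240:350,190:330];b=(g>190).astype("uint8")
n,l,st,_=cv2.connectedComponentsWithStats(b);print(st[1:][st[1:,4]>15])
h=cv2.convexHull(cv2.findNonZero(b));e=cv2.fitEllipse(h);u=(e[0][0]+190,e[0][1]+240);print(u,e[1:],at(m,u,.07))
print("exp",px(m,[*s["tcp_pos"][:2],.07]))
```

```text
0.05309708062581955 30.400116126984358
tcp [0.4745 0.1242 0.0351] share [-0.0007 -0.0001  0.0036] rows>= 0.02658956134748096
tool y az 9.904892012705183 tilt [ 1.8e-03  6.0e-04 -1.0e+00]
[[ 16  70  94  28 442]]
(256.24542236328125, 299.2112007141113) ((74.84268188476562, 105.04347229003906), 89.69568634033203) [0.47566571 0.12011712 0.07      ]
exp [[255.2567177  291.55319732]]
```

View pics/w3.png

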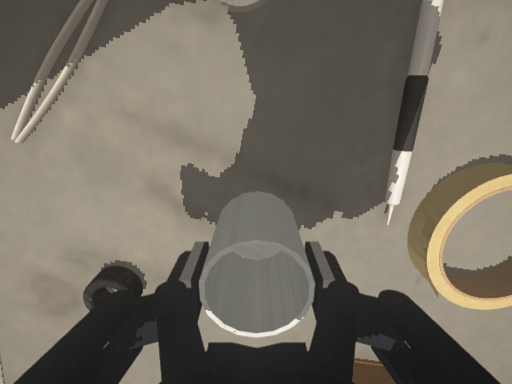

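The cup is held centred (opening 53 mm, rim centred near (257,289)). I'll lift it and carry it past the stand for a look at the big cup.

Request:
move_arm(increments=[{"twist": [0, 0, 0], "offset": [0, 0, -0.05], "grip": -1}, {"twist": [0, 0, 0], "offset": [0, 0, -0.1], "grip": -1}, {"twist": [0, 0, 0], "offset": [0, 0, -0.12], "grip": -1}, {"twist": [0, 0, 0], "offset": [0, 0, -0.12], "grip": -1}, {"twist": [0, 0, 0], "offset": [0, 0, -0.11], "grip": -1}, {"twist": [0, 0, 0], "offset": [-0.1013, -0.0207, -0.0155], "grip": -1}, {"twist": [0, 0, 0], "offset": [-0.1013, -0.0207, -0.0155], "grip": -1}, {"twist": [0, 0, 0], "offset": [-0.1013, -0.0207, -0.0155], "grip": -1}, {"twist": [0, 0, 0], "offset": [-0.1013, -0.0207, -0.0155], "grip": -1}, {"twist": [0, 0, 0], "offset": [-0.1013, -0.0207, -0.0155], "grip": -1}, {"twist": [0, 0, 0], "offset": [-0.1013, -0.0207, -0.0155], "grip": -1}, {"twist": [0, 0, 0], "offset": [-0.1013, -0.0207, -0.0155], "grip": -1}, {"twist": [0, 0, 0], "offset": [-0.1013, -0.0207, -0.0155], "grip": -1}, {"twist": [0, 0, 0], "offset": [-0.1013, -0.0207, -0.0155], "grip": -1}, {"twist": [0, 0, 0], "offset": [-0.1013, -0.0207, -0.0155], "grip": -1}, {"twist": [0, 0, 0], "offset": [-0.1013, -0.0207, -0.0155], "grip": -1}, {"twist": [0, 0, 0], "offset": [-0.1013, -0.0207, -0.0155], "grip": -1}, {"twist": [0, 0, 0], "offset": [-0.1013, -0.0207, -0.0155], "grip": -1}, {"twist": [0, 0, 0], "offset": [-0.1013, -0.0207, -0.0155], "grip": -1}])

```text
t: 6.5
tcp_pos: [0.4611, -0.3113, 0.2501]
ee_rot: [0.643, 0.766, 0.0, 0.0]
ft_force: [-0.3, 0.2, -0.3]
opening: 0.0529
grasp_force: 32.0
```

Request:
move_arm(increments=[{"twist": [0, 0, 0], "offset": [0, 0, 0], "grip": -1}, {"twist": [0, 0, 0], "offset": [0, 0, 0], "grip": -1}, {"twist": [0, 0, 0], "offset": [0, 0, 0], "grip": -1}])

```text
t: 6.75
tcp_pos: [0.4613, -0.3093, 0.2492]
ee_rot: [0.643, 0.766, 0.0, -0.0]
ft_force: [-0.1, 0.8, 0.2]
opening: 0.053
grasp_force: 32.0
```

Run:
```python
from h import *
s=robot.read_state();print(s["opening"],s["grasp_force"],s["qpos"]);rows((.455,-.2425,.25))
m=robot.camera_model("wrist");i=robot.camera("wrist")[:,:,::-1];np.savez("w4.npz",**m);cv2.imwrite("pics/w4.png",i)
print("big",px(m,[.455,-.2425,.05]),"grip",px(m,[.474,-.362,.163]))
```

```text
0.05303552644547267 31.95567900314927 [ 0.17603442  0.39831462  0.43406263  1.99064374 -0.23036663  0.79983289
  0.91473216]
tcp [ 0.4613 -0.3093  0.2492] share [ 0.223   0.0177 -0.0024] rows>= 1.6096760343367
tool y az 9.905690386958565 tilt [ 2.e-04  7.e-04 -1.e+00]
big [[260.29175405 112.89277049]] grip [[259.45285027 255.09650372]]
```

View pics/w4.png

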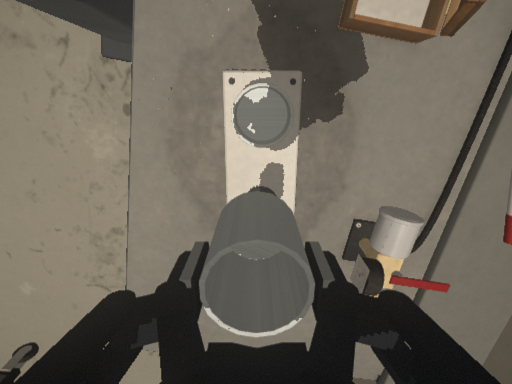

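The big cup's rim spans columns 233–291 and rows 82–144 (centre about (262,113)). The plate's far corners are (224,73) and (301,71), and the held cup is steady.

Run:
```python
from h import *
m=dict(np.load("w4.npz"));i=cv2.imread("pics/w4.png")
P=[at(m,p,.014)[:2] for p in[(223.5,72),(301.5,70.5)]];print(np.round(P,4),np.linalg.norm(P[1]-P[0]))
d=P[1]-P[0];print("x az",np.degrees(np.arctan2(d[1],d[0])))
# cup centre: 53 mm in from end edge
a=np.radians(9.7);ux=np.array([np.cos(a),np.sin(a)]);uy=np.array([-ux[1],ux[0]])
print("big from corners",(P[0]+P[1])/2-.053*uy)
for u in[(262,113)]:print(at(m,u,.05))
# fit rim: compare mean edge strength over candidates
g=cv2.GaussianBlur(cv2.cvtColor(i,6),(0,0),1).astype(np.float32);G=np.hypot(cv2.Sobel(g,5,1,0),cv2.Sobel(g,5,0,1))
t=np.linspace(0,2*np.pi,120);best=[]
for x in np.arange(.445,.468,.0005):
  for y in np.arange(-.252,-.232,.0005):
    q=px(m,np.c_[x+.037*np.cos(t),y+.037*np.sin(t),0*t+.05]).astype(np.float32)
    v=cv2.remap(G,q[:,0:1],q[:,1:2],1);best.append((np.minimum(v,80).mean(),x,y))
print(sorted(best)[-4:])
```

```text
[[ 0.4026 -0.2043]
 [ 0.4969 -0.1861]] 0.09601210974057876
x az 10.906196614764461
big from corners [ 0.45870035 -0.24741696]
[ 0.45698179 -0.24227658  0.05      ]
[(np.float32(52.889397), np.float64(0.4665), np.float64(-0.2475)), (np.float32(52.913143), np.float64(0.466), np.float64(-0.2475)), (np.float32(53.094498), np.float64(0.4665), np.float64(-0.2465)), (np.float32(53.875088), np.float64(0.4665), np.float64(-0.247))]
```

Request:
move_arm(increments=[{"twist": [0, 0, 0], "offset": [0.0543, 0.0058, 0], "grip": -1}, {"twist": [0, 0, 0], "offset": [0.0543, 0.0058, 0], "grip": -1}, {"twist": [0, 0, 0], "offset": [0.0543, 0.0058, 0], "grip": -1}, {"twist": [0, 0, 0], "offset": [0.0543, 0.0058, 0], "grip": -1}, {"twist": [0, 0, 0], "offset": [0, 0, 0.08], "grip": -1}, {"twist": [0, 0, 0], "offset": [0, 0, 0.08], "grip": -1}, {"twist": [0, 0, 0], "offset": [0, 0, 0.08], "grip": -1}, {"twist": [0, 0, 0], "offset": [0, 0, 0.08], "grip": -1}, {"twist": [0, 0, 0], "offset": [0, 0, 0.08], "grip": -1}, {"twist": [0, 0, 0], "offset": [0, 0, 0.08], "grip": -1}, {"twist": [0, 0, 0], "offset": [0, 0, 0], "grip": -1}, {"twist": [0, 0, 0], "offset": [0, 0, 0], "grip": -1}])

```text
t: 7.8
tcp_pos: [0.4567, -0.2433, 0.1047]
ee_rot: [0.643, 0.766, -0.0, -0.001]
ft_force: [-0.1, 0.2, 0.5]
opening: 0.0531
grasp_force: 32.0
```

Run:
```python
from h import *
rows((.457,-.244,.105))
m=robot.camera_model("wrist");i=robot.camera("wrist")[:,:,::-1].copy();np.savez("w5.npz",**m);cv2.imwrite("pics/w5raw.png",i)
t=np.linspace(0,2*np.pi,60);p=robot.read_state()["tcp_pos"]
for x,y in px(m,np.c_[.457+.037*np.cos(t),-.244+.037*np.sin(t),0*t+.05]):cv2.circle(i,(int(x),int(y)),0,(0,0,255),-1)
for x,y in px(m,np.c_[p[0]+.027*np.cos(t),p[1]+.027*np.sin(t),0*t+p[2]-.035]):cv2.circle(i,(int(x),int(y)),0,(0,255,0),-1)
cv2.imwrite("pics/w5.png",cv2.resize(i[100:384,130:390],None,fx=2,fy=2))
```

```text
tcp [ 0.4567 -0.2433  0.1047] share [-0.0024  0.0005 -0.0012] rows>= 0.019264655033184076
tool y az 9.989874495833442 tilt [-0.0024  0.0014 -1.    ]
```

View pics/w5.png

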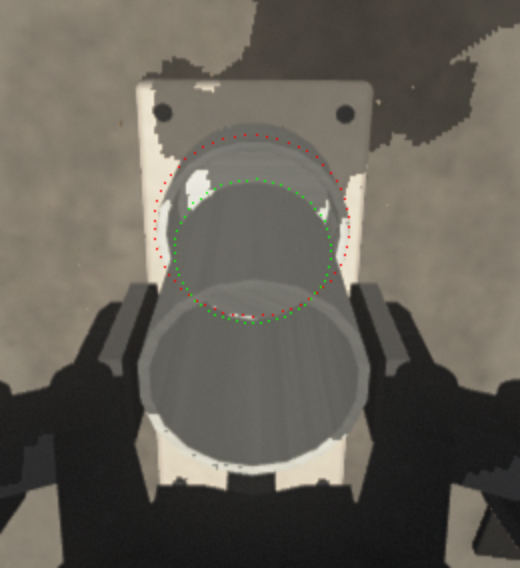

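The held cup's bottom matches the predicted (green) circle. The real rim lies about 2 mm lower in the image than the red estimate. I'll correct by that and lower.

Request:
move_arm(increments=[{"twist": [0, 0, 0], "offset": [-0.0097, 0.0027, 0], "grip": -1}, {"twist": [0, 0, 0], "offset": [0, 0, 0.03], "grip": -1}, {"twist": [0, 0, 0], "offset": [0, 0, 0.03], "grip": -1}, {"twist": [0, 0, 0], "offset": [0, 0, 0.03], "grip": -1}, {"twist": [0, 0, 0], "offset": [0, 0, 0.03], "grip": -1}, {"twist": [0, 0, 0], "offset": [0, 0, 0.02], "grip": -1}, {"twist": [0, 0, 0], "offset": [0, 0, 0.015], "grip": -1}, {"twist": [0, 0, 0], "offset": [0, 0, 0.008], "grip": -1}, {"twist": [0, 0, 0], "offset": [0, 0, 0], "grip": -1}, {"twist": [0, 0, 0], "offset": [0, 0, 0], "grip": -1}])

```text
t: 8.68
tcp_pos: [0.4584, -0.2474, 0.0561]
ee_rot: [0.643, 0.766, -0.0, -0.0]
ft_force: [0.6, 0.6, -0.1]
opening: 0.0529
grasp_force: 32.0
```

Request:
move_arm(increments=[{"twist": [0, 0, 0], "offset": [0, 0, 0.005], "grip": -1}, {"twist": [0, 0, 0], "offset": [0, 0, 0.004], "grip": -1}, {"twist": [0, 0, 0], "offset": [0, 0, 0], "grip": -1}])

```text
t: 8.93
tcp_pos: [0.4586, -0.2473, 0.0535]
ee_rot: [0.643, 0.766, 0.0, 0.0]
ft_force: [-0.3, 0.7, -0.6]
opening: 0.0534
grasp_force: 32.0
```

Run:
```python
from h import *
rows((.4585,-.246,.053));print(robot.read_state()["ft_force"].round(1) if hasattr(robot.read_state()["ft_force"],'round') else robot.read_state()["ft_force"])
```

```text
tcp [ 0.4586 -0.2473  0.0535] share [0.0043 0.0004 0.0018] rows>= 0.03348761259092496
tool y az 9.923982168772115 tilt [ 3.e-04 -1.e-04 -1.e+00]
[-0.3  0.7 -0.6]
```

Request:
move_arm(increments=[{"twist": [0, 0, 0], "offset": [0, 0, 0], "grip": 1}, {"twist": [0, 0, 0], "offset": [0, 0, 0], "grip": 1}, {"twist": [0, 0, 0], "offset": [0, 0, 0], "grip": 1}, {"twist": [0, 0, 0], "offset": [0, 0, 0], "grip": 1}, {"twist": [0, 0, 0], "offset": [0, 0, 0], "grip": 1}, {"twist": [0, 0, 0], "offset": [0, 0, 0], "grip": 1}, {"twist": [0, 0, 0], "offset": [0, 0, -0.03], "grip": 1}, {"twist": [0, 0, 0], "offset": [0, 0, -0.07], "grip": 1}, {"twist": [0, 0, 0], "offset": [0, 0, -0.1], "grip": 1}, {"twist": [0, 0, 0], "offset": [0, 0, -0.1], "grip": 1}, {"twist": [0, 0, 0], "offset": [0, 0, -0.1], "grip": 1}, {"twist": [0, 0, 0], "offset": [0, 0, -0.1], "grip": 1}, {"twist": [0, 0, 0], "offset": [0, 0, -0.1], "grip": 1}, {"twist": [0, 0, 0], "offset": [0, 0, 0], "grip": 1}])

```text
t: 10.1
tcp_pos: [0.4601, -0.2487, 0.239]
ee_rot: [0.644, 0.765, 0.001, 0.004]
ft_force: [0.5, -0.3, -0.1]
opening: 0.0852
grasp_force: 0.0
```

```bash
cat >> h.py <<'E'
def fit(m,i,c,z,r,s=.008):
    "best rim centre near c at height z, outer radius r"
    g=cv2.GaussianBlur(cv2.cvtColor(i,6),(0,0),1).astype(np.float32);G=np.minimum(np.hypot(cv2.Sobel(g,5,1,0),cv2.Sobel(g,5,0,1)),150)
    t=np.linspace(0,2*np.pi,180);C=np.c_[np.cos(t),np.sin(t)];b=[]
    for x in np.arange(-s,s,.0005):
        for y in np.arange(-s,s,.0005):
            q=px(m,np.c_[c[0]+x+r*C[:,0],c[1]+y+r*C[:,1],0*t+z]).astype(np.float32)
            b.append((cv2.remap(G,q[:,:1],q[:,1:],1).mean(),c[0]+x,c[1]+y))
    return np.round(sorted(b)[-3:],4)
E
python3 - <<'E'
from h import *
m=robot.camera_model("wrist");i=robot.camera("wrist")[:,:,::-1].copy();np.savez("w6.npz",**m);cv2.imwrite("pics/w6.png",i)
rows((.4345,-.053,.235))
print("mid placed",fit(m,i,(.4585,-.246),.088,.027),fit(m,i,(.4585,-.246),.088,.0255))
w=dict(np.load("w1.npz"));j=cv2.imread("pics/w1.png")
print("small",fit(w,j,(.4345,-.053),.098,.019),"mid",fit(w,j,(.4745,.123),.07,.027))
E
```

```text
tcp [ 0.4596 -0.2479  0.2367] share [0.6545 0.0294 0.0043] rows>= 4.713153639157328
tool y az 9.918097956532108 tilt [ 0.0056 -0.0016 -1.    ]
mid placed [[100.1158   0.4565  -0.2455]
 [100.1547   0.456   -0.245 ]
 [100.4925   0.4555  -0.2455]] [[137.7222   0.459   -0.246 ]
 [138.9555   0.4585  -0.2455]
 [139.2788   0.4585  -0.246 ]]
small [[ 1.234249e+02  4.345000e-01 -5.250000e-02]
 [ 1.250821e+02  4.350000e-01 -5.300000e-02]
 [ 1.253811e+02  4.350000e-01 -5.250000e-02]] mid [[1.466113e+02 4.750000e-01 1.240000e-01]
 [1.466635e+02 4.750000e-01 1.235000e-01]
 [1.469218e+02 4.755000e-01 1.235000e-01]]
```

Request:
move_arm(increments=[{"twist": [0, 0, 0], "offset": [0.0935, 0.0044, 0], "grip": 0.4}, {"twist": [0, 0, 0], "offset": [0.0935, 0.0044, 0], "grip": 0.4}, {"twist": [0, 0, 0], "offset": [0.0935, 0.0044, 0], "grip": 0.4}, {"twist": [0, 0, 0], "offset": [0.0935, 0.0044, 0], "grip": 0.4}, {"twist": [0, 0, 0], "offset": [0.0935, 0.0044, 0], "grip": 0.4}, {"twist": [0, 0, 0], "offset": [0.0935, 0.0044, 0], "grip": 0.4}, {"twist": [0, 0, 0], "offset": [0.0935, 0.0044, 0], "grip": 0.4}, {"twist": [0, 0, 0], "offset": [0, 0, 0.07], "grip": 0.4}, {"twist": [0, 0, 0], "offset": [0, 0, 0.07], "grip": 0.4}, {"twist": [0, 0, 0], "offset": [0, 0, 0.07], "grip": 0.4}, {"twist": [0, 0, 0], "offset": [0, 0, 0], "grip": 0.4}, {"twist": [0, 0, 0], "offset": [0, 0, 0], "grip": 0.4}, {"twist": [0, 0, 0], "offset": [0, 0, 0], "grip": 0.4}])

```text
t: 11.23
tcp_pos: [0.4337, -0.0527, 0.1709]
ee_rot: [0.644, 0.765, -0.0, -0.0]
ft_force: [0.2, 1.0, 0.6]
opening: 0.0595
grasp_force: 0.0
```

Run:
```python
from h import *
m=robot.camera_model("wrist");i=robot.camera("wrist")[:,:,::-1].copy();cv2.imwrite("pics/w7.png",i)
rows((.435,-.0527,.071));print(robot.read_state()["opening"])
print(fit(m,i,(.435,-.0527),.098,.019),fit(m,i,(.435,-.0527),.098,.0175))
```

```text
tcp [ 0.4341 -0.0526  0.1712] share [-0.0008  0.0028  0.3341] rows>= 2.403725770115014
tool y az 9.877139222023501 tilt [ 7.e-04  0.e+00 -1.e+00]
0.05982917246135132
[[ 1.187318e+02  4.345000e-01 -5.370000e-02]
 [ 1.190803e+02  4.350000e-01 -5.320000e-02]
 [ 1.199581e+02  4.345000e-01 -5.320000e-02]] [[ 1.148942e+02  4.360000e-01 -5.420000e-02]
 [ 1.150031e+02  4.350000e-01 -5.520000e-02]
 [ 1.152315e+02  4.360000e-01 -5.470000e-02]]
```

Request:
move_arm(increments=[{"twist": [0, 0, 0], "offset": [-0.0035, 0.0025, 0.067], "grip": 0.4}, {"twist": [0, 0, 0], "offset": [0, 0, 0.067], "grip": 0.4}, {"twist": [0, 0, 0], "offset": [0, 0, 0.067], "grip": 0.4}, {"twist": [0, 0, 0], "offset": [0, 0, 0.067], "grip": 0.4}, {"twist": [0, 0, 0], "offset": [0, 0, 0.066], "grip": 0.4}, {"twist": [0, 0, 0], "offset": [0, 0, 0], "grip": 0.4}, {"twist": [0, 0, 0], "offset": [0, 0, 0], "grip": -1}, {"twist": [0, 0, 0], "offset": [0, 0, 0], "grip": -1}, {"twist": [0, 0, 0], "offset": [0, 0, 0], "grip": -1}, {"twist": [0, 0, 0], "offset": [0, 0, 0], "grip": -1}, {"twist": [0, 0, 0], "offset": [0, 0, 0], "grip": -1}, {"twist": [0, 0, 0], "offset": [0, 0, 0], "grip": -1}], squeeze=30)

```text
t: 12.28
tcp_pos: [0.4353, -0.0532, 0.0714]
ee_rot: [0.643, 0.766, 0.001, 0.001]
ft_force: [-1.1, 0.2, 9.9]
opening: 0.0367
grasp_force: 30.8
```

Run:
```python
from h import *
m=robot.camera_model("wrist");i=robot.camera("wrist")[:,:,::-1].copy();cv2.imwrite("pics/w8.png",i)
s=robot.read_state();p=s["tcp_pos"];print(s["opening"],s["grasp_force"]);rows((.435,-.0527,.071))
print(fit(m,i,p[:2],.098,.019,.006))
```

```text
0.03715657116147377 30.815577059984207
tcp [ 0.4353 -0.0532  0.0714] share [ 0.0017 -0.0008  0.0013] rows>= 0.01663025562410326
tool y az 9.924501211647144 tilt [ 0.0021  0.     -1.    ]
[[ 9.04325e+01  4.35800e-01 -5.17000e-02]
 [ 9.59571e+01  4.35800e-01 -5.27000e-02]
 [ 9.62118e+01  4.35800e-01 -5.22000e-02]]
```

Request:
move_arm(increments=[{"twist": [0, 0, 0], "offset": [0, 0, -0.05], "grip": -1}, {"twist": [0, 0, 0], "offset": [0, 0, -0.1], "grip": -1}, {"twist": [0, 0, 0], "offset": [0, 0, -0.12], "grip": -1}, {"twist": [0, 0, 0], "offset": [0, 0, -0.12], "grip": -1}, {"twist": [0, 0, 0], "offset": [0, 0, -0.12], "grip": -1}, {"twist": [0, 0, 0], "offset": [0, 0, -0.085], "grip": -1}, {"twist": [0, 0, 0], "offset": [-0.0927, -0.0052, 0], "grip": -1}, {"twist": [0, 0, 0], "offset": [-0.0927, -0.0052, 0], "grip": -1}, {"twist": [0, 0, 0], "offset": [-0.0927, -0.0052, 0], "grip": -1}, {"twist": [0, 0, 0], "offset": [-0.0927, -0.0052, 0], "grip": -1}, {"twist": [0, 0, 0], "offset": [-0.0927, -0.0052, 0], "grip": -1}, {"twist": [0, 0, 0], "offset": [-0.0927, -0.0052, 0], "grip": -1}, {"twist": [0, 0, 0], "offset": [-0.0927, -0.0052, 0], "grip": -1}, {"twist": [0, 0, 0], "offset": [0, 0, 0.06], "grip": -1}, {"twist": [0, 0, 0], "offset": [0, 0, 0.06], "grip": -1}, {"twist": [0, 0, 0], "offset": [0, 0, 0.06], "grip": -1}, {"twist": [0, 0, 0], "offset": [0, 0, 0.06], "grip": -1}, {"twist": [0, 0, 0], "offset": [0, 0, 0], "grip": -1}, {"twist": [0, 0, 0], "offset": [0, 0, 0], "grip": -1}])

```text
t: 13.92
tcp_pos: [0.457, -0.2467, 0.1769]
ee_rot: [0.643, 0.766, -0.0, -0.001]
ft_force: [-0.3, 0.0, -0.1]
opening: 0.037
grasp_force: 30.5
```

Run:
```python
from h import *
m=robot.camera_model("wrist");i=robot.camera("wrist")[:,:,::-1].copy();cv2.imwrite("pics/w9.png",i)
s=robot.read_state();p=s["tcp_pos"];print(s["opening"],s["grasp_force"]);rows((.458,-.2468,.0934))
for r in(.027,.0255):print("mid rim",fit(m,i,(.4585,-.246),.088,r,.006))
print("small bottom",fit(m,i,p[:2],p[2]-.0714,.019,.006),"small rim",fit(m,i,p[:2],p[2]+.0266,.019,.006))
```

```text
0.03699528843463553 30.501784924417734
tcp [ 0.4576 -0.2469  0.1776] share [0.0003 0.0015 0.2806] rows>= 2.018788309734501
tool y az 9.91330376083185 tilt [ 3.e-04 -1.e-04 -1.e+00]
mid rim [[68.247   0.4575 -0.252 ]
 [68.5343  0.4575 -0.2515]
 [68.7401  0.457  -0.2515]]
mid rim [[74.819   0.4575 -0.2495]
 [75.3011  0.458  -0.2495]
 [75.6818  0.458  -0.25  ]]
small bottom [[49.6139  0.4551 -0.2464]
 [49.8877  0.4611 -0.2414]
 [51.0246  0.4616 -0.2414]] small rim [[89.8143  0.4571 -0.2449]
 [90.9117  0.4576 -0.2449]
 [92.0391  0.4576 -0.2454]]
```

Run:
```python
from h import *
m=robot.camera_model("wrist");i=cv2.imread("pics/w9.png");p=robot.read_state()["tcp_pos"]
t=np.linspace(0,2*np.pi,48,endpoint=False)
i=cv2.resize(i[100:384,130:390],None,fx=2,fy=2)
def dr(x,y,z,r,c):
    for q in px(m,np.c_[x+r*np.cos(t),y+r*np.sin(t),0*t+z]):cv2.circle(i,(int(2*(q[0]-130+.25)),int(2*(q[1]-100+.25))),1,c,-1)
dr(.4585,-.246,.088,.027,(0,0,255));dr(p[0],p[1]+.001,p[2]-.0714,.019,(0,255,0))
cv2.imwrite("pics/w9o.png",i)
```

```text
(no output)
```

View pics/w9o.png

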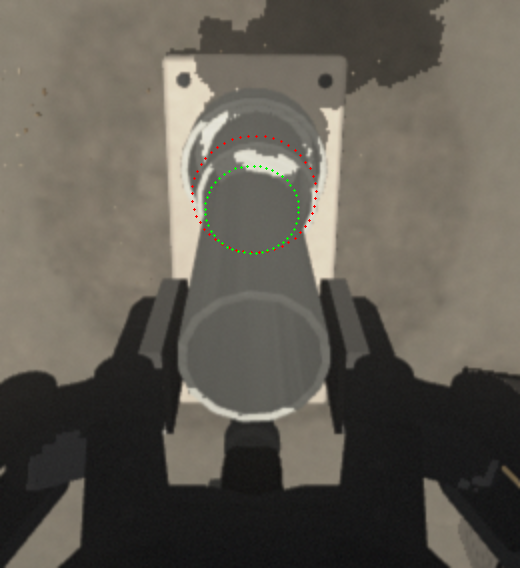

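Red fits the middle cup's rim (true centre about 4 px right of it), and green fits the held cup's bottom at (252,210). I'll shift 2 mm along tool y and lower.

Request:
move_arm(increments=[{"twist": [0, 0, 0], "offset": [0, 0.006, 0], "grip": -1}, {"twist": [0, 0, 0], "offset": [0, 0, 0.03], "grip": -1}, {"twist": [0, 0, 0], "offset": [0, 0, 0.03], "grip": -1}, {"twist": [0, 0, 0], "offset": [0, 0, 0.03], "grip": -1}, {"twist": [0, 0, 0], "offset": [0, 0, 0.03], "grip": -1}, {"twist": [0, 0, 0], "offset": [0, 0, 0.03], "grip": -1}, {"twist": [0, 0, 0], "offset": [0, 0, 0.03], "grip": -1}, {"twist": [0, 0, 0], "offset": [0, 0, 0.03], "grip": -1}, {"twist": [0, 0, 0], "offset": [0, 0, 0.03], "grip": -1}, {"twist": [0, 0, 0], "offset": [0, 0, 0.02], "grip": -1}, {"twist": [0, 0, 0], "offset": [0, 0, 0.012], "grip": -1}, {"twist": [0, 0, 0], "offset": [0, 0, 0], "grip": -1}, {"twist": [0, 0, 0], "offset": [0, 0, 0], "grip": -1}])

```text
t: 15.05
tcp_pos: [0.4592, -0.2467, 0.0951]
ee_rot: [0.643, 0.765, -0.0, -0.0]
ft_force: [0.1, 0.1, -0.3]
opening: 0.0374
grasp_force: 30.5
```

Request:
move_arm(increments=[{"twist": [0, 0, 0], "offset": [0, 0, 0.005], "grip": -1}, {"twist": [0, 0, 0], "offset": [0, 0, 0], "grip": -1}, {"twist": [0, 0, 0], "offset": [0, 0, 0], "grip": 0.4}, {"twist": [0, 0, 0], "offset": [0, 0, 0], "grip": 0.4}, {"twist": [0, 0, 0], "offset": [0, 0, 0], "grip": 0.4}, {"twist": [0, 0, 0], "offset": [0, 0, 0], "grip": 0.4}, {"twist": [0, 0, 0], "offset": [0, 0, 0], "grip": 0.4}, {"twist": [0, 0, 0], "offset": [0, 0, -0.03], "grip": 0.4}, {"twist": [0, 0, 0], "offset": [0, 0, -0.06], "grip": 0.4}, {"twist": [0, 0, 0], "offset": [0, 0, -0.09], "grip": 0.4}, {"twist": [0, 0, 0], "offset": [0, 0, -0.09], "grip": 0.4}, {"twist": [0, 0, 0], "offset": [0, 0, -0.09], "grip": 0.4}, {"twist": [0, 0, 0], "offset": [0, 0, -0.09], "grip": 0.4}, {"twist": [0, 0, 0], "offset": [0, 0, -0.09], "grip": 0.4}, {"twist": [0, 0, 0], "offset": [0, 0, 0], "grip": 0.4}, {"twist": [0, 0, 0], "offset": [0, 0, 0], "grip": 0.4}])

```text
t: 16.38
tcp_pos: [0.4598, -0.2467, 0.2575]
ee_rot: [0.643, 0.766, 0.001, 0.002]
ft_force: [1.4, 0.6, -0.3]
opening: 0.06
grasp_force: 0.0
```

Run:
```python
from h import *
m=robot.camera_model("wrist");i=robot.camera("wrist")[:,:,::-1].copy();cv2.imwrite("pics/w10.png",i);np.savez("w10.npz",**m)
rows((.4747,-.363,.24))
print("small",fit(m,i,(.4585,-.246),.120,.019,.006)[1:]);print("mid",fit(m,i,(.4585,-.246),.088,.0255,.006)[1:],fit(m,i,(.4585,-.246),.088,.027,.006)[1:])
# grip rectangle corners predicted
print(px(m,[.4747,-.363,.163]))
```

```text
tcp [ 0.4593 -0.2463  0.2563] share [-0.392  -0.0165  0.0545] rows>= 2.8499830733899496
tool y az 9.934475692045893 tilt [ 0.0014  0.     -1.    ]
small [[114.3256   0.4585  -0.245 ]
 [115.674    0.459   -0.245 ]]
mid [[107.0818   0.4585  -0.2465]
 [107.2012   0.458   -0.2465]] [[93.0694  0.46   -0.246 ]
 [93.5652  0.4605 -0.246 ]]
[[250.29471672 304.31248463]]
```

The small cup's rim fits sharply at its nested height (z 0.120), centred. I'll go to the handle and look at the grip from beyond it.

Request:
move_arm(increments=[{"twist": [0, 0, 0], "offset": [-0.083, -0.006, 0], "grip": 0.4}, {"twist": [0, 0, 0], "offset": [-0.083, -0.006, 0], "grip": 0.4}, {"twist": [0, 0, 0], "offset": [-0.083, -0.006, 0], "grip": 0.4}, {"twist": [0, 0, 0], "offset": [-0.083, -0.006, 0], "grip": 0.4}, {"twist": [0, 0, 0], "offset": [-0.083, -0.006, 0], "grip": 0.4}, {"twist": [0, 0, 0], "offset": [-0.083, -0.006, 0], "grip": 0.4}, {"twist": [0, 0, 0], "offset": [-0.083, -0.006, 0], "grip": 0.4}, {"twist": [0, 0, 0], "offset": [0, 0, 0], "grip": 0.4}, {"twist": [0, 0, 0], "offset": [0, 0, 0], "grip": 0.4}, {"twist": [0, 0, 0], "offset": [0, 0, 0], "grip": 0.4}])

```text
t: 17.27
tcp_pos: [0.4763, -0.4195, 0.2544]
ee_rot: [0.643, 0.765, 0.0, -0.001]
ft_force: [0.6, -0.5, -1.1]
opening: 0.0597
grasp_force: 0.0
```

Run:
```python
from h import *
m=robot.camera_model("wrist");i=robot.camera("wrist")[:,:,::-1].copy();cv2.imwrite("pics/w11.png",i);np.savez("w11.npz",**m)
rows((.477,-.363,.24))
print("small",fit(m,i,(.4585,-.246),.120,.019,.006)[1:]);print("mid",fit(m,i,(.4585,-.246),.088,.027,.006)[1:],"big",fit(m,i,(.4585,-.246),.05,.037,.006)[1:])
c=px(m,[.477,-.363,.163])[0];print(c)
j=cv2.resize(i[0:290,130:390],None,fx=2,fy=2,interpolation=2)
a=np.radians(9.9);ux=np.array([np.cos(a),np.sin(a)]);uy=np.array([-ux[1],ux[0]])
for sx,sy in[(-1,-1),(-1,1),(1,1),(1,-1)]:
    q=px(m,[*(np.array([.477,-.363])+sx*.012*ux+sy*.025*uy),.163])[0];cv2.circle(j,(int(2*(q[0]-130)),int(2*q[1])),2,(0,0,255),-1);print(q)
cv2.imwrite("pics/w11c.png",j)
```

```text
tcp [ 0.4766 -0.4191  0.2548] share [0.1839 0.0337 0.0495] rows>= 1.3915857408690728
tool y az 9.946333518431404 tilt [-0.0013  0.0017 -1.    ]
small [[14.7112  0.4525 -0.2515]
 [15.8191  0.4525 -0.252 ]]
mid [[30.5912  0.4595 -0.2475]
 [30.6495  0.459  -0.2475]] big [[44.5432  0.4615 -0.2435]
 [44.8167  0.462  -0.2435]]
[268.48299366 134.27989605]
[253.88696746 164.31698848]
[253.67778953 102.05511055]
[284.14581389 102.04745332]
[282.2819641  164.31452837]
```

View pics/w11c.png

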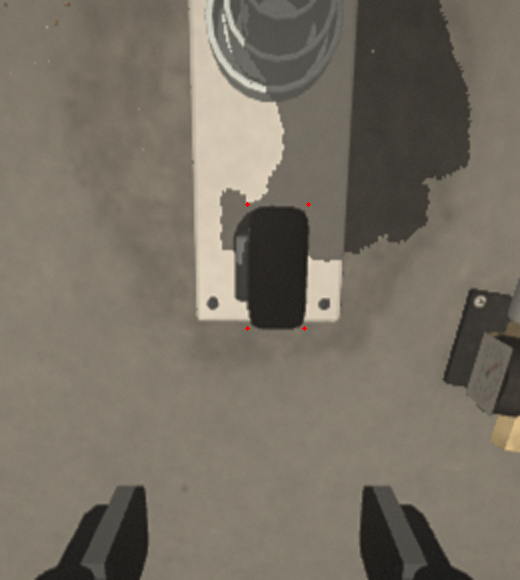

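The grip block spans columns 247–307 and rows 207–328 of the crop, matching the red corner marks, with the button on its left. I'll centre on block and squeezed button and go down.

Request:
move_arm(increments=[{"twist": [0, 0, 0], "offset": [0.0914, 0.0155, 0], "grip": 0.4}, {"twist": [0, 0, 0], "offset": [0.0914, 0.0155, 0], "grip": 0.4}, {"twist": [0, 0, 0], "offset": [0, 0, 0], "grip": 0.4}, {"twist": [0, 0, 0], "offset": [0, 0, 0.07], "grip": 0.4}, {"twist": [0, 0, 0], "offset": [0, 0, 0.08], "grip": 0.4}, {"twist": [0, 0, 0], "offset": [0, 0, 0.08], "grip": 0.4}, {"twist": [0, 0, 0], "offset": [0, 0, 0.08], "grip": 0.4}, {"twist": [0, 0, 0], "offset": [0, 0, 0.06], "grip": 0.4}, {"twist": [0, 0, 0], "offset": [0, 0, 0.04], "grip": 0.4}, {"twist": [0, 0, 0], "offset": [0, 0, 0.02], "grip": 0.4}, {"twist": [0, 0, 0], "offset": [0, 0, 0], "grip": 0.4}, {"twist": [0, 0, 0], "offset": [0, 0, 0], "grip": 0.4}])

```text
t: 18.32
tcp_pos: [0.4769, -0.3648, 0.1272]
ee_rot: [0.643, 0.766, 0.0, 0.0]
ft_force: [0.2, -0.1, 0.9]
opening: 0.0593
grasp_force: 0.0
```

```bash
python3 -c "
from h import *
rows((.4763,-.3635,.126));print(robot.read_state()['ft_force'])"
```

```text
tcp [ 0.4769 -0.3648  0.1272] share [ 0.0046 -0.0011  0.004 ] rows>= 0.044268585810309395
tool y az 9.930205598444745 tilt [ 4.e-04 -2.e-04 -1.e+00]
[ 0.21953358 -0.0608971   0.91220357]
```

Request:
move_arm(increments=[{"twist": [0, 0, 0], "offset": [0.004, -0.001, 0.002], "grip": 0.4}, {"twist": [0, 0, 0], "offset": [0, 0, 0], "grip": -1}, {"twist": [0, 0, 0], "offset": [0, 0, 0], "grip": -1}, {"twist": [0, 0, 0], "offset": [0, 0, 0], "grip": -1}, {"twist": [0, 0, 0], "offset": [0, 0, 0], "grip": -1}, {"twist": [0, 0, 0], "offset": [0, 0, 0], "grip": -1}, {"twist": [0, 0, 0], "offset": [0, 0, 0], "grip": -1}, {"twist": [0, 0, 0], "offset": [0, 0, 0], "grip": -1}, {"twist": [0, 0, 0], "offset": [0, 0, 0], "grip": -1}], squeeze=90)

```text
t: 19.07
tcp_pos: [0.4765, -0.3638, 0.127]
ee_rot: [0.644, 0.765, 0.0, 0.001]
ft_force: [-1.6, 1.8, 7.7]
opening: 0.0227
grasp_force: 88.2
```

Request:
move_arm(increments=[{"twist": [0, 0, 0], "offset": [0, 0, -0.01], "grip": -1}, {"twist": [0, 0, 0], "offset": [0, 0, -0.02], "grip": -1}, {"twist": [0, 0, 0], "offset": [0, 0, -0.02], "grip": -1}, {"twist": [0, 0, 0], "offset": [0, 0, -0.025], "grip": -1}, {"twist": [0, 0, 0], "offset": [0, 0, -0.025], "grip": -1}, {"twist": [0, 0, 0], "offset": [0, 0, -0.025], "grip": -1}, {"twist": [0, 0, 0], "offset": [0, 0, -0.025], "grip": -1}, {"twist": [0, 0, 0], "offset": [0, 0, 0], "grip": -1}, {"twist": [0, 0, 0], "offset": [0, 0, 0], "grip": -1}])

```text
t: 19.82
tcp_pos: [0.4763, -0.3637, 0.1716]
ee_rot: [0.643, 0.766, 0.0, 0.001]
ft_force: [3.1, -1.3, -6.2]
opening: 0.0233
grasp_force: 88.5
```

Request:
move_arm(increments=[{"twist": [0, 0, 0], "offset": [0, 0, -0.02], "grip": -1}, {"twist": [0, 0, 0], "offset": [0, 0, -0.02], "grip": -1}, {"twist": [0, 0, 0], "offset": [0, 0, -0.02], "grip": -1}, {"twist": [0, 0, 0], "offset": [0, 0, -0.02], "grip": -1}, {"twist": [0, 0, 0], "offset": [0, 0, -0.02], "grip": -1}, {"twist": [0, 0, 0], "offset": [0, 0, -0.02], "grip": -1}, {"twist": [0, 0, 0], "offset": [0, 0, -0.02], "grip": -1}, {"twist": [0, 0, 0], "offset": [0, 0, -0.02], "grip": -1}, {"twist": [0, 0, 0], "offset": [0, 0, -0.02], "grip": -1}, {"twist": [0, 0, 0], "offset": [0, 0, -0.02], "grip": -1}, {"twist": [0, 0, 0], "offset": [0, 0, -0.02], "grip": -1}, {"twist": [0, 0, 0], "offset": [0, 0, -0.02], "grip": -1}, {"twist": [0, 0, 0], "offset": [0, 0, -0.02], "grip": -1}, {"twist": [0, 0, 0], "offset": [0, 0, -0.02], "grip": -1}, {"twist": [0, 0, 0], "offset": [0, 0, -0.01], "grip": -1}, {"twist": [0, 0, 0], "offset": [0, 0, 0], "grip": -1}, {"twist": [0, 0, 0], "offset": [0, 0, 0], "grip": -1}])

```text
t: 21.23
tcp_pos: [0.4761, -0.3635, 0.2581]
ee_rot: [0.643, 0.766, -0.0, 0.0]
ft_force: [5.6, -3.1, -11.7]
opening: 0.0231
grasp_force: 88.7
```

Request:
move_arm(increments=[{"twist": [0, 0, 0], "offset": [0, 0, -0.01], "grip": -1}, {"twist": [0, 0, 0], "offset": [0, 0, -0.01], "grip": -1}, {"twist": [0, 0, 0], "offset": [0, 0, -0.006], "grip": -1}, {"twist": [0, 0, 0], "offset": [0, 0, 0], "grip": -1}, {"twist": [0, 0, 0], "offset": [0, 0, 0], "grip": -1}])

```text
t: 21.65
tcp_pos: [0.4761, -0.3635, 0.2658]
ee_rot: [0.643, 0.766, -0.0, 0.0]
ft_force: [5.3, -2.2, -12.5]
opening: 0.0229
grasp_force: 88.9
```

Request:
move_arm(increments=[{"twist": [0, 0, 0], "offset": [0, 0, -0.004], "grip": -1}, {"twist": [0, 0, 0], "offset": [0, 0, -0.004], "grip": -1}, {"twist": [0, 0, 0], "offset": [0, 0, 0], "grip": -1}, {"twist": [0, 0, 0], "offset": [0, 0, 0], "grip": -1}])

```text
t: 21.98
tcp_pos: [0.476, -0.3634, 0.2673]
ee_rot: [0.643, 0.766, -0.0, -0.0]
ft_force: [7.6, -4.4, -18.8]
opening: 0.023
grasp_force: 91.1
```

Request:
move_arm(increments=[{"twist": [0, 0, 0], "offset": [0, 0, -0.003], "grip": -1}, {"twist": [0, 0, 0], "offset": [0, 0, 0], "grip": -1}, {"twist": [0, 0, 0], "offset": [0, 0, 0], "grip": -1}, {"twist": [0, 0, 0], "offset": [0, 0, 0], "grip": -1}, {"twist": [0, 0, 0], "offset": [0, 0, 0], "grip": -1}])

```text
t: 22.4
tcp_pos: [0.4759, -0.3633, 0.2674]
ee_rot: [0.643, 0.766, -0.001, -0.001]
ft_force: [8.4, -5.6, -26.2]
opening: 0.0228
grasp_force: 90.8
```

Run:
```python
from h import *
m=robot.camera_model("top");i=robot.camera("top")[:,:,::-1].copy();cv2.imwrite("pics/t2.png",i)
s=robot.read_state();print(s["tcp_pos"],s["ft_force"],s["opening"],s["grasp_force"],s["t"])
a=cv2.imread("pics/top0.png").astype(int)
d=np.abs(i.astype(int)-a).max(2)
for n,(u,v),r in[("jar",(172,208),9),("loupe",(234,225),8),("tape",(208,154),16),("old mid",(213,197),9)]:print(n,d[v-r:v+r,u-r:u+r].mean())
```

```text
[ 0.47590643 -0.36328066  0.26737298] [  8.34739518  -5.89176821 -25.88824378] 0.02282564074937751 90.84861159324646 22.45
jar 4.3734567901234565
loupe 50.2734375
tape 5.044921875
old mid 40.46604938271605
```

Run:
```python
from h import *
i=cv2.imread("pics/t2.png");a=cv2.imread("pics/top0.png")
for n,x in(("before",a),("now",i)):
    print(n,cv2.cvtColor(x,6)[215:236:2,222:248:2])
print("now bgr",i[225,234],i[225,245])
s=robot.camera("side")[:,:,::-1];b=cv2.imread("pics/side0.png")
d=np.abs(s.astype(int)-b).max(2)
for n,(u,v),r in[("loupe",(306,244),12),("jar",(276,290),14),("tape",(196,257),20),("old mid",(264,247),14)]:print(n,d[v-r:v+r,u-r:u+r].mean().round(1))
g=cv2.cvtColor(s.copy(),6);print("dark px at loupe",(g[230:258,290:322]<45).sum(),(cv2.cvtColor(b,6)[230:258,290:322]<45).sum())
```

```text
before [[133 131 132 128 122 124 127 127 128 130 132 132 133]
 [133 132 129 126 121 122 126 128 129 131 131 133 133]
 [132 131 133 126 122  98  93 124 132 131 133 136 136]
 [131 134 135 127  62  42  69  51 108 131 132 134 136]
 [131 133 132  81  42 119 130  86  67 134 133 133 134]
 [131 132 128  77  38 125 130  85  51 127 132 134 133]
 [131 131 125 120  47  88  97  53  84 133 132 132 131]
 [134 131 125 120 107  61  61  67 129 131 132 130 128]
 [132 130 124 120 119 124 130 126 129 128 130 129 129]
 [131 130 123 120 117 122 127 123 121 121 124 126 128]
 [133 130 125 120 121 125 125 118 117 111 116 125 128]]
now [[137 135 136 132  74  66  67  69  70  71  70  72  71]
 [137 104  70  69  66  66  69  70  70  72  72  73  72]
 [ 81  72  72  69  67  58  51  67  72  71  72  74  73]
 [ 72  73  73  69  43  25  40  32  60  71  72  73  74]
 [ 72  72  71  63  25  64  70  66  37  73  72  72  73]
 [ 73  73  69  57  23  67  70  66  29  70  72  74  73]
 [ 71  71  68  64  29  48  60  39  47  72  70  72  70]
 [ 72  72  68  64  61  36  35  39  70  72  72  70  69]
 [ 72  70  67  65  64  67  70  69  71  70  70  70  69]
 [ 71  71  66  65  64  67  69  67  66  65  67  69  69]
 [ 72  70  68  65  65  68  68  65  63  62  63  68 106]]
now bgr [61 70 74] [65 74 77]
loupe 54.6
jar 6.4
tape 6.2
old mid 25.7
dark px at loupe 180 130
```

The change at the loupe is only the arm's shadow; its ring sits in the same pixels. The handle is at its second stop: 0.140 m of travel, with the pull force risen from 12 to 26 N. Handing in.

```bash
python3 -c "
from bench import robot
print(robot.sign_off())"
```

```text
the job is handed in; nothing more can be done
None
```

I nested both cups upright in the big cup and let go of them, then squeezed the button and pulled the handle to its second stop, about 140 mm up, where the arm still holds it. The jar, loupe and tape roll stayed in place, and I handed the job in at about 22.5 s of the 64 s; no verdict came back.

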